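Switch off the sample mill and draw its feed pusher for cleaning

ROBOT

A 6-joint arm with a two-finger parallel gripper is mounted at the origin on the work surface. World frame = base frame: x ahead of the robot, y to its left, z up, the work surface at z = 0. Lengths are in m, angles in degrees, forces in N, time in s.
With the tool pointing down it reaches from about 0.35 to 0.875 m from the base axis. Payload 4.2 kg.
Tool frame: the origin (TCP) lies on the centre line of the jaws, within the pads' length; the fingertips stand 19 mm ahead of it and the grasp point (between the pads) is the TCP; z points along the fingers, y is the line along which they close (so a half turn about z gives the same grasp; the last joint's range is limited). The gripper opens to 87 mm and grips with 3 to 60 N. Pads are 19 mm wide; open, the fingers measure 117 mm over their backs; the gripper's body (75 mm by 190 mm) begins 51 mm behind the grasp point.
Start: joints at [91.937, 22.042, 0.453, 0, -68.411, -14.817], TCP at [0.139, 0.609, 0.242] pointing down, gripper open.
Joint ranges: [-179.83, 179.83], [-69.29, 118.12], [-61.27, 80.66], [-181.25, 117.63], [-171.15, -9.14], [-177.46, 177.46]. Speed limits (degrees/s): [159.86, 159.86, 180, 180, 180, 180].

INTERFACE

Orientations are given as a 3x3 rotation matrix whose columns are the frame's x, y, z axes.
In Python, from station import sense, capture, finish_job, search_frame, masks_of gives the robot as it stands.
- The arm moves only by the tool drive_tool, never from a script. Its argument "rows" is a list of rows, each a list of 7 numbers: the opening in per cent of the stroke, from 0 (shut) to 100 (fully open), then the shift along the world's x, y, z in mm, then the turn, a rotation vector about the world's x, y, z in rad. In form: [[fingers, dx, dy, dz, wx, wy, wz], ...]. A call has 1 to 5 rows; each row shifts and turns the commanded pose from where the row before left it; what a row does not reach is not made up. A row lasts 1/12 s, in which the tool goes at most 41.7 mm and 7.16 degrees, less where a joint would pass 70% of its speed; a pose out of reach is approached as far as the arm can. A call is refused whole if a number of a shift passes 41.7 or a number of a turn 0.125, either way. A call with a gripper value outside its range is refused whole. The fingers move at their own pace and stop on an object; the grip force is fixed at half the most. Time passes only in rows, so rows that do not move let the fingers close. It gives the time, the measured TCP pose, the force, the opening and the grip force at its end, in the units of the state.
- sense(): the state, without advancing time (a new reading comes with each control period).
- capture(name): name is "scene" or "side" or "wrist"; returns a dict with "frame" (480x640x3 uint8, red, green, blue), "z_map" (480x640 float32, m along the optical axis (not along the pixel's ray), 0 where there is no reading), "fx", "fy", "cx", "cy" (pixels), "R" (3x3) and "t" (3): a world point X has camera coordinates R X + t; the wrist camera has in their place "T_tool_cam" (4x4, takes a point from camera to tool coordinates, whose origin is the TCP and whose axes are the flange's). Camera axes: x right, y down, z forward; pixel columns grow to the right and rows downward; lengths in m; the calibration is good to about 2 mm. A picture is of the moment at which its call begins: read the wrist's pose just before it.
- finish_job(): hands the job in; it is judged then, once.
Trained networks look in a picture, given as the dict that the camera call returned (one of the last four; its "shot" number tells which), for a name from the list of things; names that differ only in an ending like _2 or _b are one class to them, and where a whole thing is asked for, a point or a joint stands for the part that bears it (a point fixed in the world has none). Each returns a list of dicts, best first, with "p" (0 to 1); they miss things now and then, are a little off and sometimes report something else, mostly with a low value. They report only what shows in the picture. A call takes as long as a camera call. They do not tell look-alikes from the thing itself.
- search_frame(label, picture): "xy" ([column, row] in pixels, amid what is visible of it).
- masks_of(label, picture): "region" (480x640 bool, what is visible of it) and "xy" ([column, row] in pixels, amid what is visible of it).
The state is a dict: "time_s": time; "joints": joint angles; "joint_velocities": joint speeds; "effort": joint torques, N m; "tcp_pos": TCP position; "ee_rot": TCP orientation; "wrist_force": force on the tool from outside, world axes, zero at the start; "moment": the same for the moment, N m; "gripper_width": opening from 0.0 (shut) to 1.0 (fully open); "gripper_force": force on a finger pad.
Only numpy, scipy, OpenCV 4.12 (cv2) and the standard library are available. Lean on these libraries where they do the work, as an engineer would, in place of code of your own. Each camera call takes 0.05 s, during which the arm holds its last target. There are 200 camera calls.

TASK

The sample mill has finished its run: turn its rotary switch anticlockwise, back through its clicks, until it rests at off. Only then draw the feed pusher straight up out of the feed tube without cocking or forcing it, and set it down standing upright on its foot on a clear part of the cleaning tray's floor, letting go only once it stands. Leave everything else on the bench where it is.

Things in the scene. Friction and masses are not known exactly. Their poses are not given: they have to be found in the camera images.
- mill: White bench mill, fixed, 330 mm long (its y), 150 mm wide (its x), left or right of the robot's middle, -x side to the robot. Origin: on the bench under its middle, z up. Motor housing (136 x 177 mm, flat top 130 mm high) from y -15 to 162 mm, switch on it at y 80 mm; upright feed tube at y -70 mm; round burr chamber (top 145 mm high) and low catch pan at the -y end.
- feed_mouth (a point): Centre of the feed tube's mouth, 165 mm above the bench, z up along the tube. Round bore 30 mm in diameter and 81 mm deep, outer diameter 42 mm (49 mm collar just under the mouth).
- switch (a joint): Angle of the mill's rotary switch about its upright axis: 0 off (a stop), 0.7 speed 1, 1.4 speed 2 (a stop); grows clockwise seen from above, so off is anticlockwise. Starts at 1 or 2. A spring detent holds each position: it resists with up to about 0.15 N m, clicks over half-way and runs on to the next. At off the white pointer line faces the mill's -x side, at the white dot on the plate.
- switch_grip (a point): On the axis of the black switch knob, 31 mm above its plate, 7 mm below its top; turns with the knob. Knob: a disc 48 mm in diameter, 9 mm high, with an upright bar along this point's x, 46 mm long, 14 mm thick (y), top 38 mm above the plate. White pointer line at the bar's -x end. z up. Grip across the bar's thickness.
- pusher: White plastic feed pusher, round, 119 mm long, about 0.15 kg, loose. Origin: centre of its foot; z up its axis. Shaft 28.8 mm in diameter, 75 mm long; flange 43 mm in diameter from 75 to 83 mm; grip 25 mm in diameter to 114 mm; rim 29 mm in diameter to 119 mm. At the start fully home: shaft in the feed tube (0.6 mm play all round), flange on the mouth. Clear of the tube after rising 75 mm.
- pusher_grip (a point): On the pusher's axis in its grip, 105 mm above its foot and 22 mm above the flange's top.
- tray: Stainless cleaning tray, 260 mm (x) by 180 mm (y), 24 mm high, walls and floor 4 mm thick, 0.9 kg, loose on the bench on the other side from the mill. Origin: centre of its underside, z up. A brush lies along its +y side and a small cup stands near its (-x, -y) corner; the middle and the (+x, -y) part are clear.
- tray_floor (a point): Centre of the tray's floor (upper face), axes as the tray's.
- brush: Cleaning brush, 170 mm long, lying in the tray along its +y side. Origin: under its middle.
- cup: Aluminium sample cup, 48 mm in diameter, 40 mm high, standing in the tray. Origin: centre of its underside.
- bowl: White bowl, 140 mm in diameter, 65 mm high, on the bench beyond. Origin: centre of its underside.
- beaker: Glass beaker, 68 mm in diameter, 88 mm high, on the bench beyond. Origin: centre of its underside.
- jar: Sample jar with black cap, 64 mm in diameter, 100 mm high, on the bench beyond. Origin: centre of its underside.
- spoon: Steel spoon, 170 mm long, lying on the bench between mill and tray. Origin: under its middle.
- weight: Steel calibration weight, 28 mm in diameter, 50 mm high, on the bench between mill and tray. Origin: centre of its underside.
Mind the look-alikes: they are no part of the job. Of the things that look like the pusher, the largest one is meant.

How it is judged (in metres and radians):
On the way, in this order (a step that is already met when the one before it is completed fails the run):
1. the switch rests at off while the pusher is still home in the feed tube (value of joint switch below 0.12 rad and z of pusher in the frame of feed_mouth below -0.07 m), for 0.2 s.
2. the pusher has been drawn clear of the feed tube by the gripper (z of pusher in the frame of feed_mouth above 0.002 m and contact force between pusher and the fingers above 0.5 N), for 0.05 s.
3. the pusher stands upright on the tray's floor while still held (z of pusher in the frame of tray_floor between -0.005 and 0.005 m and x of pusher in the frame of tray_floor between -0.115 and 0.115 m and y of pusher in the frame of tray_floor between -0.075 and 0.075 m and angle between pusher's own z axis and vertical below 0.1 rad and contact force between pusher and the fingers above 0.5 N), for 0.05 s.
At the end, for the whole second after the job is handed in: The switch is at off (within 0.12 rad); the pusher stands by itself upright (within 0.1 rad) with its foot on the tray's floor (within 5 mm), inside the tray's walls, and is at rest (value of joint switch below 0.12 rad and z of pusher in the frame of tray_floor between -0.005 and 0.005 m and x of pusher in the frame of tray_floor between -0.115 and 0.115 m and y of pusher in the frame of tray_floor between -0.075 and 0.075 m and angle between pusher's own z axis and vertical below 0.1 rad and linear speed of pusher below 0.02 m/s); the robot touches nothing.
It fails at once if the pusher is raised more than 8 mm while the switch is not at off (value of joint switch above 0.25 rad and z of pusher in the frame of feed_mouth above -0.067 m).
It fails at once if the pusher is forced (over 30 N against the mill) or cocked by over 0.12 rad in the tube (z of pusher in the frame of feed_mouth below -0.003 m and (contact force between pusher and mill above 30 N or angle between pusher's own z axis and vertical above 0.12 rad)).
It fails at once if something else on the bench or in the tray is moved by more than 40 mm (distance of any of bowl, beaker, jar, spoon, weight, cup, brush, tray from where it was at the start of the episode above 0.04 m).
It also fails if it takes over 64 s, if anything falls off the work surface, if the arm or the gripper's body presses on something with over 40 N, if the wrist force passes 120 N, or if a joint passes its speed limit or range.

## Working session

There is one attempt and no reset: what is moved stays moved. The work goes in short steps, Python scripts to look and compute and a tool call to move; the robot and the scene stay as the last step left them, time stands still between calls to the robot, and variables do not carry over. Pictures are saved under pics/ and viewed, at most 10 in all, crops included, and the job is handed in when it is done.

Besides the shell and the picture viewer there is one more tool, called after "Call:" as a command line: name --pt "numbers of a row" for each row, then --argument value for the rest. drive_tool: Moves the arm, as the interface text tells. Its arguments: {"type":"object","properties":{"rows":{"type":"array"}},"required":["rows"]}

```bash
mkdir -p pics; cat > h.py <<'E'
import numpy as np, cv2
from station import *
def world(c,uv,z=None,s=None):
    u,v=uv; ray=np.array([(u-c['cx'])/c['fx'],(v-c['cy'])/c['fy'],1.0])
    if 'R' in c: R=np.array(c['R']).T; o=-R@np.array(c['t'])
    else:
        T=np.array(c['T_tool_cam']); E=np.array(s['ee_rot']); R=E@T[:3,:3]; o=E@T[:3,3]+np.array(s['tcp_pos'])
    d=R@ray
    if z is not None: return o+d*(z-o[2])/d[2]
    return o+d*c['z_map'][int(round(v)),int(round(u))]
def cloud(c,m,s=None):
    v,u=np.nonzero(m&(c['z_map']>0)); z=c['z_map'][v,u]
    P=np.stack([(u-c['cx'])/c['fx']*z,(v-c['cy'])/c['fy']*z,z],1)
    if 'R' in c: return (P-np.array(c['t']))@np.array(c['R'])
    T=np.array(c['T_tool_cam']); P=P@T[:3,:3].T+T[:3,3]
    return P@np.array(s['ee_rot']).T+np.array(s['tcp_pos'])
def save(n,im): cv2.imwrite('pics/'+n,cv2.cvtColor(im,cv2.COLOR_RGB2BGR))
E
python3 - <<'E'
from h import *
np.set_printoptions(precision=3,suppress=True)
s=sense(); print(s['time_s'],s['tcp_pos'],s['ee_rot'],s['gripper_width'])
for n in ['scene','side']:
    c=capture(n); save(n+'.png',c['frame'])
    for l in ['mill','switch_grip','pusher','tray','brush','cup','spoon','weight','bowl','beaker','jar']:
        for r in masks_of(l,c)[:4]:
            P=cloud(c,r['region']); 
            if len(P): print(n,l,round(r['p'],2),np.round(r['xy']),len(P),np.median(P,0),np.percentile(P,3,0),np.percentile(P,97,0))
E
```

```text
0.0 [0.139 0.609 0.24 ] [[ 0.975 -0.223 -0.   ]
 [-0.223 -0.975 -0.002]
 [ 0.     0.002 -1.   ]] 0.9951485137030035
scene mill 0.64 [238. 214.] 10324 [ 0.516 -0.221  0.117] [ 0.435 -0.402  0.008] [ 0.557 -0.101  0.155]
scene switch_grip 0.96 [254. 201.] 447 [ 0.493 -0.179  0.151] [ 0.481 -0.202  0.135] [ 0.508 -0.16   0.17 ]
scene pusher 0.92 [154. 244.] 411 [ 0.61  -0.378  0.061] [ 0.561 -0.433 -0.001] [ 0.619 -0.369  0.092]
scene pusher 0.75 [213. 166.] 275 [ 0.364 -0.359  0.063] [ 0.346 -0.379  0.008] [ 0.371 -0.351  0.092]
scene pusher 0.69 [186. 170.] 421 [ 0.49  -0.327  0.183] [ 0.465 -0.352  0.163] [ 0.503 -0.314  0.21 ]
scene pusher 0.3 [438. 299.] 8555 [0.524 0.24  0.005] [0.391 0.144 0.001] [0.647 0.347 0.025]
scene tray 0.76 [436. 298.] 8222 [0.526 0.238 0.005] [0.394 0.145 0.001] [0.648 0.346 0.025]
scene brush 0.94 [468. 314.] 1171 [0.552 0.298 0.022] [0.455 0.27  0.009] [0.607 0.324 0.026]
scene cup 0.72 [448. 252.] 426 [0.412 0.233 0.031] [0.401 0.213 0.008] [0.443 0.251 0.046]
scene spoon 0.83 [344. 241.] 573 [ 0.436 -0.007  0.012] [ 0.324 -0.029  0.001] [0.475 0.01  
[... 1760 characters left out ...]
[0.439 0.255 0.047]
side cup 0.28 [242. 277.] 361 [ 0.38  -0.009  0.015] [ 0.319 -0.019  0.003] [0.471 0.012 0.022]
side spoon 0.55 [238. 276.] 340 [ 0.369 -0.01   0.016] [ 0.317 -0.019  0.005] [0.47  0.01  0.023]
side weight 0.48 [351. 264.] 168 [ 0.646 -0.008  0.03 ] [ 0.635 -0.015  0.006] [0.657 0.005 0.053]
side weight 0.42 [419. 312.] 2828 [ 0.779 -0.156  0.032] [ 0.713 -0.241  0.003] [ 0.833 -0.116  0.066]
side bowl 0.76 [417. 312.] 2889 [ 0.778 -0.156  0.032] [ 0.713 -0.241  0.002] [ 0.833 -0.115  0.066]
side beaker 0.67 [382. 200.] 785 [0.748 0.167 0.066] [0.718 0.141 0.004] [0.779 0.21  0.091]
side jar 0.89 [384. 239.] 1046 [0.727 0.033 0.072] [0.7   0.021 0.006] [0.757 0.075 0.104]
```

View pics/scene.png

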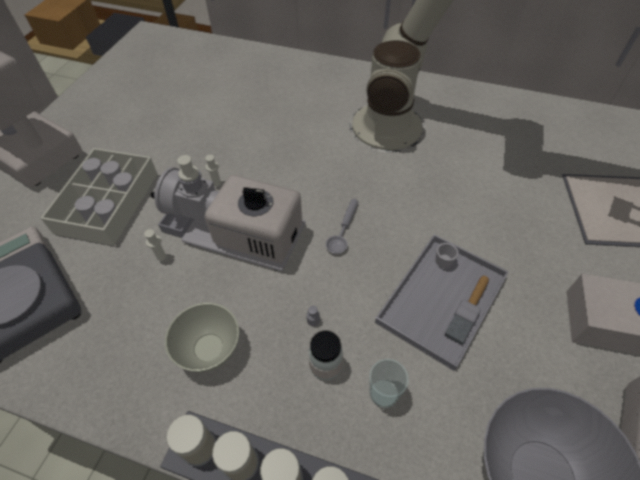

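View pics/side.png

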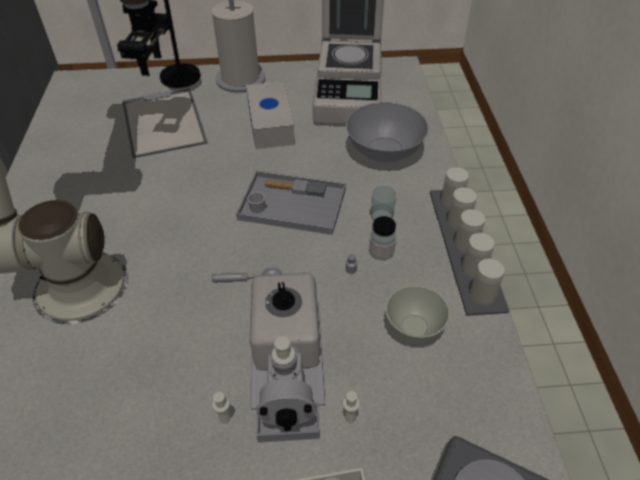

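The pusher candidates in the scene picture are (186,170), seated in the feed tube, plus (154,244) and (213,166), which are smaller and stand on the bench. The one in the tube fits the description. The knob is at about (0.487,-0.185). I'll move above it and look from close by.

Call:
drive_tool --pt "100 41 -12 20 0 0 0" --pt "100 41 -12 20 0 0 0" --pt "100 41 -12 20 0 0 0" --pt "100 30 -30 20 0 0 0" --pt "100 30 -30 20 0 0 0"

```text
time_s: 1.62
tcp_pos: [0.3027, 0.5234, 0.3303]
ee_rot: [[0.975, -0.223, -0.0], [-0.223, -0.975, -0.001], [0.0, 0.001, -1.0]]
wrist_force: [0.4, -0.4, 0.6]
gripper_width: 1.0
gripper_force: 0.0
```

Call:
drive_tool --pt "100 30 -30 0 0 0 0" --pt "100 20 -36 0 0 0 0" --pt "100 20 -36 0 0 0 0" --pt "100 20 -36 0 0 0 0" --pt "100 10 -40 0 0 0 0"

```text
time_s: 2.03
tcp_pos: [0.4021, 0.3452, 0.3298]
ee_rot: [[0.975, -0.223, 0.0], [-0.223, -0.975, -0.0], [0.0, 0.0, -1.0]]
wrist_force: [1.3, 0.8, 0.1]
gripper_width: 1.0
gripper_force: 0.0
```

Call:
drive_tool --pt "100 0 -41 0 0 0 0" --pt "100 0 -41 0 0 0 0" --pt "100 0 -41 0 0 0 0" --pt "100 0 -41 0 0 0 0" --pt "100 0 -41 0 0 0 0"

```text
time_s: 2.45
tcp_pos: [0.4002, 0.1397, 0.3304]
ee_rot: [[0.975, -0.222, 0.001], [-0.222, -0.975, 0.001], [0.001, -0.001, -1.0]]
wrist_force: [1.4, 0.1, 0.1]
gripper_width: 1.002
gripper_force: 0.0
```

Call:
drive_tool --pt "100 0 -41 0 0 0 0" --pt "100 0 -41 0 0 0 0" --pt "100 0 -41 0 0 0 0" --pt "100 0 -41 0 0 0 0" --pt "100 0 -41 0 0 0 0"

```text
time_s: 2.87
tcp_pos: [0.4, -0.0652, 0.3307]
ee_rot: [[0.975, -0.222, 0.002], [-0.222, -0.975, 0.0], [0.002, -0.001, -1.0]]
wrist_force: [1.6, 0.9, 0.7]
gripper_width: 1.0
gripper_force: 0.0
```

Call:
drive_tool --pt "100 0 -41 0 0 0 0" --pt "100 0 -41 0 0 0 0" --pt "100 0 -30 0 0 0 0" --pt "100 0 0 0 0 0 0" --pt "100 0 0 0 0 0 0"

```text
time_s: 3.28
tcp_pos: [0.4003, -0.1767, 0.3299]
ee_rot: [[0.974, -0.227, -0.001], [-0.227, -0.974, 0.0], [-0.001, -0.0, -1.0]]
wrist_force: [0.2, 0.6, -0.3]
gripper_width: 1.0
gripper_force: 0.0
```

```bash
python3 - <<'E'
from h import *
np.set_printoptions(precision=3,suppress=True)
s=sense(); c=capture('wrist'); save('w1.png',c['frame']); print(c['T_tool_cam'],s['joints'])
for l in ['switch_grip','pusher']:
    for r in masks_of(l,c)[:3]:
        P=cloud(c,r['region'],s)
        if len(P)==0: continue
        print(l,r['p'],np.round(r['xy']),len(P),np.median(P,0),np.percentile(P,2,0),np.percentile(P,98,0))
        if l=='switch_grip':
            t=P[P[:,2]>P[:,2].max()-.010,:2]; m,S,V=np.linalg.svd(t-t.mean(0),full_matrices=False)
            q=(cv2.minAreaRect(t.astype(np.float32)*1000)); print('bar',t.mean(0),V[0],np.degrees(np.arctan2(V[0][1],V[0][0])),q)
        else:
            t=P[P[:,2]>P[:,2].max()-.006,:2]; print('top',cv2.minEnclosingCircle(t.astype(np.float32)*1000),P[:,2].max())
E
```

```text
[[-0.001 -0.956 -0.294  0.081]
 [ 1.    -0.001 -0.     0.001]
 [ 0.    -0.294  0.956 -0.143]
 [ 0.     0.     0.     1.   ]] [ -2.4    -0.021 -14.877  -0.009 -75.173  79.296]
switch_grip 0.87 [302. 116.] 2920 [ 0.485 -0.186  0.141] [ 0.464 -0.207  0.138] [ 0.506 -0.165  0.171]
bar [ 0.485 -0.186] [-0.155  0.988] 98.90117493901678 ((485.1001281738281, -185.60191345214844), (14.005167961120605, 46.35029602050781), 8.790865898132324)
pusher 0.76 [501. 199.] 1228 [ 0.36  -0.362  0.065] [ 0.344 -0.378  0.005] [ 0.37  -0.353  0.093]
top ((356.41668701171875, -367.6059875488281), 10.995209693908691) 0.09402796849818046
pusher 0.66 [514.  65.] 4066 [ 0.483 -0.329  0.194] [ 0.464 -0.347  0.17 ] [ 0.501 -0.316  0.21 ]
top ((482.6742248535156, -335.62957763671875), 14.832381248474121) 0.21180343569211835
pusher 0.33 [369.  96.] 51713 [ 0.488 -0.24   0.13 ] [ 0.421 -0.404  0.016] [ 0.549 -0.113  0.168]
top ((478.313720703125, -342.87054443359375), 11.643081665039062) 0.20867662159054293
```

View pics/w1.png

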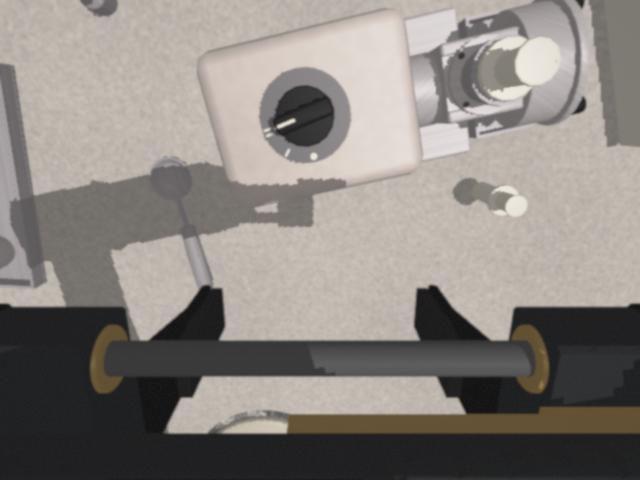

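The wrist picture shows the knob at (303,115), pointer up-left in the picture toward world +y. That is speed 2, so it needs about 80° anticlockwise. The pusher in the tube is at (530,65), clearly larger than the one at (513,203). Next I align over the knob.

Call:
drive_tool --pt "100 20 -2 0 0 0 -0.119" --pt "100 20 -2 0 0 0 -0.119" --pt "100 20 -2 0 0 0 -0.119" --pt "100 15 -2 0 0 0 -0.119" --pt "100 10 -1 0 0 0 -0.119"

```text
time_s: 3.85
tcp_pos: [0.4874, -0.1828, 0.3299]
ee_rot: [[0.68, -0.733, 0.0], [-0.733, -0.68, 0.0], [0.0, -0.0, -1.0]]
wrist_force: [0.3, 0.0, 0.9]
gripper_width: 1.001
gripper_force: 0.0
```

Call:
drive_tool --pt "90 0 0 0 0 0 -0.119" --pt "80 0 0 0 0 0 -0.119" --pt "70 0 0 0 0 0 -0.119" --pt "60 0 0 0 0 0 -0.119" --pt "60 0 0 0 0 0 -0.119"

```text
time_s: 4.27
tcp_pos: [0.486, -0.1826, 0.3303]
ee_rot: [[0.153, -0.988, 0.0], [-0.988, -0.153, 0.0], [-0.0, -0.0, -1.0]]
wrist_force: [0.2, 0.5, -0.5]
gripper_width: 0.706
gripper_force: 0.0
```

Call:
drive_tool --pt "60 0 0 -20 0 0 0" --pt "60 0 0 -30 0 0 0" --pt "60 0 0 -20 0 0 0" --pt "60 0 0 0 0 0 0" --pt "60 0 0 0 0 0 0"

```text
time_s: 4.68
tcp_pos: [0.4858, -0.1832, 0.26]
ee_rot: [[0.158, -0.987, -0.001], [-0.987, -0.158, -0.001], [0.0, 0.002, -1.0]]
wrist_force: [1.2, -0.0, 0.8]
gripper_width: 0.604
gripper_force: 0.0
```

```bash
python3 - <<'E'
from h import *
np.set_printoptions(precision=4,suppress=True)
s=sense(); c=capture('wrist'); save('w2.png',c['frame']); print(s['tcp_pos'],s['joints'],np.degrees(np.arctan2(s['ee_rot'][1][0],s['ee_rot'][0][0])))
P=cloud(c,c['z_map']>0,s)
k=P[(np.hypot(P[:,0]-.485,P[:,1]+.186)<.03)&(P[:,2]<.18)&(P[:,2]>.12)]
t=k[k[:,2]>.163]; print(np.histogram(k[:,2],bins=np.arange(.126,.18,.003)))
print(cv2.minAreaRect((t[:,:2]*1000).astype(np.float32)))
E
```

```text
[ 0.4858 -0.1832  0.26  ] [ -2.7212  10.9541 -12.4897   0.0373 -66.6405  11.7933] -80.91311773409441
(array([   0, 1211,  438,   52, 1568,  528,   19,   18,   23,   21,   24,
         22,   21,  174, 1277,   23,    0]), array([0.126, 0.129, 0.132, 0.135, 0.138, 0.141, 0.144, 0.147, 0.15 ,
       0.153, 0.156, 0.159, 0.162, 0.165, 0.168, 0.171, 0.174, 0.177]))
((484.72467041015625, -186.29537963867188), (13.510591506958008, 45.39120101928711), 8.730131149291992)
```

Call:
drive_tool --pt "60 -1 -3 -25 0 0 0" --pt "60 0 0 -30 0 0 0" --pt "60 0 0 -25 0 0 0" --pt "60 0 0 -15 0 0 0" --pt "60 0 0 0 0 0 0"

```text
time_s: 5.15
tcp_pos: [0.484, -0.1867, 0.1636]
ee_rot: [[0.156, -0.988, -0.004], [-0.988, -0.156, 0.001], [-0.001, 0.003, -1.0]]
wrist_force: [0.2, 0.8, -0.0]
gripper_width: 0.601
gripper_force: 0.0
```

Call:
drive_tool --pt "0 0 0 0 0 0 0" --pt "0 0 0 0 0 0 0" --pt "0 0 0 0 0 0 0" --pt "0 0 0 0 0 0 0" --pt "0 0 0 0 0 0 0"

```text
time_s: 5.57
tcp_pos: [0.4853, -0.1873, 0.1662]
ee_rot: [[0.155, -0.988, 0.002], [-0.988, -0.155, -0.0], [0.001, -0.002, -1.0]]
wrist_force: [0.0, -0.0, 0.5]
gripper_width: 0.306
gripper_force: 0.0
```

Call:
drive_tool --pt "0 0 0 0 0 0 0" --pt "0 0 0 0 0 0 0" --pt "0 0 0 0 0 0 0" --pt "0 0 0 0 0 0 0"

```text
time_s: 5.9
tcp_pos: [0.4858, -0.1872, 0.1656]
ee_rot: [[0.156, -0.988, 0.003], [-0.988, -0.156, -0.0], [0.001, -0.002, -1.0]]
wrist_force: [2.3, 1.4, 1.1]
gripper_width: 0.159
gripper_force: 30.0
```

Call:
drive_tool --pt "0 0 0 0 0 0 0.08" --pt "0 0 0 0 0 0 0.1" --pt "0 0 0 0 0 0 0.1" --pt "0 0 0 0 0 0 0.1" --pt "0 0 0 0 0 0 0.1"

```text
time_s: 6.32
tcp_pos: [0.487, -0.1868, 0.1656]
ee_rot: [[0.598, -0.801, 0.005], [-0.801, -0.598, 0.0], [0.003, -0.004, -1.0]]
wrist_force: [5.5, 3.8, -0.6]
gripper_width: 0.158
gripper_force: 30.0
```

Call:
drive_tool --pt "0 0 0 0 0 0 0.1" --pt "0 0 0 0 0 0 0.1" --pt "0 0 0 0 0 0 0.1" --pt "0 0 0 0 0 0 0.1" --pt "0 0 0 0 0 0 0.1"

```text
time_s: 6.73
tcp_pos: [0.4879, -0.1858, 0.1656]
ee_rot: [[0.909, -0.417, 0.007], [-0.417, -0.909, 0.002], [0.006, -0.005, -1.0]]
wrist_force: [6.9, 7.5, -0.2]
gripper_width: 0.16
gripper_force: 30.0
```

Call:
drive_tool --pt "0 0 0 0 0 0 0.1" --pt "0 0 0 0 0 0 0.1" --pt "0 0 0 0 0 0 0.1" --pt "0 0 0 0 0 0 0.09" --pt "0 0 0 0 0 0 0"

```text
time_s: 7.15
tcp_pos: [0.4881, -0.1849, 0.1656]
ee_rot: [[0.999, -0.041, 0.008], [-0.041, -0.999, 0.003], [0.008, -0.003, -1.0]]
wrist_force: [7.6, 10.8, -0.5]
gripper_width: 0.155
gripper_force: 30.0
```

Call:
drive_tool --pt "0 0 0 0 0 0 0" --pt "0 0 0 0 0 0 0" --pt "0 0 0 0 0 0 0"

```text
time_s: 7.4
tcp_pos: [0.4881, -0.1849, 0.1656]
ee_rot: [[0.999, -0.044, 0.008], [-0.044, -0.999, 0.003], [0.008, -0.003, -1.0]]
wrist_force: [7.0, 10.5, -0.1]
gripper_width: 0.159
gripper_force: 30.0
```

Call:
drive_tool --pt "60 0 0 0 0 0 0" --pt "60 0 0 0 0 0 0" --pt "60 0 0 0 0 0 0" --pt "60 0 0 0 0 0 0" --pt "60 0 0 20 0 0 0"

```text
time_s: 7.82
tcp_pos: [0.4814, -0.1871, 0.1814]
ee_rot: [[0.999, -0.046, -0.01], [-0.046, -0.999, 0.002], [-0.01, -0.001, -1.0]]
wrist_force: [0.0, 0.0, 0.1]
gripper_width: 0.452
gripper_force: 0.0
```

Call:
drive_tool --pt "80 -1 -10 35 0 0 0" --pt "80 0 -40 35 0 0 0" --pt "80 0 -40 30 0 0 0" --pt "80 0 -30 0 0 0 0" --pt "80 0 0 0 0 0 0"

```text
time_s: 8.23
tcp_pos: [0.4836, -0.2964, 0.274]
ee_rot: [[0.999, -0.05, 0.002], [-0.05, -0.999, -0.002], [0.003, 0.002, -1.0]]
wrist_force: [0.0, 0.4, -0.6]
gripper_width: 0.771
gripper_force: 0.0
```

```bash
python3 - <<'E'
from h import *
np.set_printoptions(precision=4,suppress=True)
s=sense(); c=capture('wrist'); save('w3.png',c['frame']); print(s['tcp_pos'],s['joints'],np.degrees(np.arctan2(s['ee_rot'][1][0],s['ee_rot'][0][0])))
P=cloud(c,c['z_map']>0,s)
k=P[(np.hypot(P[:,0]-.485,P[:,1]+.186)<.03)&(P[:,2]>.163)&(P[:,2]<.18)]
if len(k)>10: print('bar',cv2.minAreaRect((k[:,:2]*1000).astype(np.float32)))
k=P[(np.hypot(P[:,0]-.483,P[:,1]+.336)<.035)&(P[:,2]<.225)]
print(np.histogram(k[:,2],bins=np.arange(.15,.225,.003)))
for a,b in((.204,.22),(.168,.177)):
  t=k[(k[:,2]>a)&(k[:,2]<b)]; 
  if len(t)>5: print(len(t),cv2.minEnclosingCircle((t[:,:2]*1000).astype(np.float32)))
E
```

```text
[ 0.4836 -0.2964  0.274 ] [-15.0907  15.0818  -5.003    0.0923 -69.744  102.2194] -2.8392998376596887
bar ((485.67401123046875, -186.22850036621094), (14.43658447265625, 45.525962829589844), 89.29602813720703)
(array([   0,    0,   40,   69,  662,   35,   82, 1299,  138,   52,   54,
         59,   55,   58,   64,   50,   29,    1,   42, 1702,  113,    0,
          0,    0,    0]), array([0.15 , 0.153, 0.156, 0.159, 0.162, 0.165, 0.168, 0.171, 0.174,
       0.177, 0.18 , 0.183, 0.186, 0.189, 0.192, 0.195, 0.198, 0.201,
       0.204, 0.207, 0.21 , 0.213, 0.216, 0.219, 0.222, 0.225]))
1857 ((482.7843933105469, -335.4855041503906), 14.552223205566406)
1519 ((483.0490417480469, -335.570068359375), 21.455961227416992)
```

View pics/w3.png

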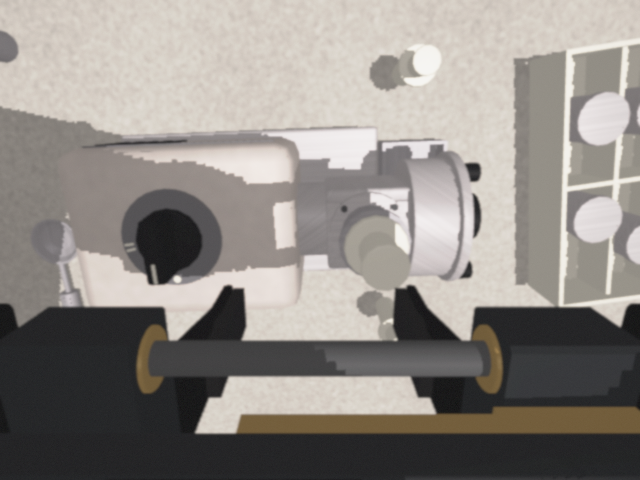

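The knob's bar now lies at 179.3°, pointer toward -x beside the dot at (178,280), so the switch is at off. The large pusher in the tube is at (380,255), top radius 14.6 mm and flange 21.5 mm, which matches. Next I grasp it.

Call:
drive_tool --pt "80 -1 -20 0 0 0 0.03" --pt "80 0 -19 0 0 0 0" --pt "80 0 0 -25 0 0 0" --pt "80 0 0 -20 0 0 0" --pt "80 0 0 0 0 0 0"

```text
time_s: 8.7
tcp_pos: [0.4796, -0.3293, 0.2222]
ee_rot: [[1.0, -0.016, -0.01], [-0.016, -1.0, 0.006], [-0.01, -0.005, -1.0]]
wrist_force: [-0.9, 0.5, -1.6]
gripper_width: 0.8
gripper_force: 0.0
```

Call:
drive_tool --pt "70 0 0 0 0 0 0" --pt "70 0 0 0 0 0 0"

```text
time_s: 8.87
tcp_pos: [0.4831, -0.3309, 0.2285]
ee_rot: [[1.0, -0.014, 0.001], [-0.014, -1.0, -0.001], [0.001, 0.001, -1.0]]
wrist_force: [0.2, 0.6, -0.0]
gripper_width: 0.736
gripper_force: 0.0
```

Correct y by -5 mm and go down 33 mm.

Call:
drive_tool --pt "70 0 -5 -10 0 0 0" --pt "70 0 0 -13 0 0 0" --pt "70 0 0 -10 0 0 0" --pt "70 0 0 0 0 0 0" --pt "70 0 0 0 0 0 0"

```text
time_s: 9.28
tcp_pos: [0.4826, -0.336, 0.1942]
ee_rot: [[1.0, -0.015, -0.001], [-0.015, -1.0, 0.0], [-0.001, 0.0, -1.0]]
wrist_force: [1.0, -0.2, 0.7]
gripper_width: 0.699
gripper_force: 0.0
```

Call:
drive_tool --pt "50 0 0 0 0 0 0" --pt "45 0 0 0 0 0 0" --pt "45 0 0 0 0 0 0"

```text
time_s: 9.53
tcp_pos: [0.4831, -0.3362, 0.1953]
ee_rot: [[1.0, -0.015, 0.001], [-0.015, -1.0, -0.001], [0.001, 0.001, -1.0]]
wrist_force: [0.3, 0.5, -0.6]
gripper_width: 0.552
gripper_force: 0.0
```

Call:
drive_tool --pt "0 0 0 0 0 0 0" --pt "0 0 0 0 0 0 0" --pt "0 0 0 0 0 0 0" --pt "0 0 0 0 0 0 0" --pt "0 0 0 0 0 0 0"

```text
time_s: 9.95
tcp_pos: [0.4828, -0.3357, 0.1947]
ee_rot: [[1.0, -0.015, 0.0], [-0.015, -1.0, 0.0], [0.0, -0.0, -1.0]]
wrist_force: [-0.4, 2.2, 2.3]
gripper_width: 0.295
gripper_force: 29.9
```

Call:
drive_tool --pt "0 0 0 0 0 0 0" --pt "0 0 0 0 0 0 0" --pt "0 0 0 0 0 0 0" --pt "0 0 0 0 0 0 0"

```text
time_s: 10.28
tcp_pos: [0.4828, -0.3357, 0.1947]
ee_rot: [[1.0, -0.015, 0.0], [-0.015, -1.0, 0.0], [0.0, -0.0, -1.0]]
wrist_force: [0.1, 4.0, 3.7]
gripper_width: 0.296
gripper_force: 29.9
```

Call:
drive_tool --pt "0 0 0.5 3 0 0 0" --pt "0 0 0 4 0 0 0" --pt "0 0 0 4 0 0 0" --pt "0 0 0 4 0 0 0" --pt "0 0 0 0 0 0 0"

```text
time_s: 10.7
tcp_pos: [0.4829, -0.3358, 0.2103]
ee_rot: [[1.0, -0.015, 0.001], [-0.015, -1.0, -0.001], [0.001, 0.001, -1.0]]
wrist_force: [0.4, 1.2, -0.2]
gripper_width: 0.294
gripper_force: 29.7
```

Free and straight. I continue up.

Call:
drive_tool --pt "0 0 0 6 0 0 0" --pt "0 0 0 6 0 0 0" --pt "0 0 0 6 0 0 0" --pt "0 0 0 6 0 0 0" --pt "0 0 0 6 0 0 0"

```text
time_s: 11.12
tcp_pos: [0.4828, -0.3356, 0.2405]
ee_rot: [[1.0, -0.015, 0.001], [-0.015, -1.0, -0.0], [0.001, 0.0, -1.0]]
wrist_force: [-0.5, -0.0, -1.2]
gripper_width: 0.292
gripper_force: 29.7
```

Call:
drive_tool --pt "0 0 0 6 0 0 0" --pt "0 0 0 6 0 0 0" --pt "0 0 0 6 0 0 0" --pt "0 0 0 6 0 0 0" --pt "0 0 0 6 0 0 0"

```text
time_s: 11.53
tcp_pos: [0.4827, -0.3355, 0.2701]
ee_rot: [[1.0, -0.015, 0.0], [-0.015, -1.0, -0.0], [0.0, 0.0, -1.0]]
wrist_force: [-0.1, 0.7, -2.1]
gripper_width: 0.295
gripper_force: 29.7
```

Call:
drive_tool --pt "0 0 0 8 0 0 0" --pt "0 0 0 10 0 0 0" --pt "0 0 0 10 0 0 0" --pt "0 0 0 10 0 0 0" --pt "0 0 0 0 0 0 0"

```text
time_s: 11.95
tcp_pos: [0.4837, -0.3362, 0.3108]
ee_rot: [[1.0, -0.014, 0.005], [-0.014, -1.0, -0.003], [0.005, 0.003, -1.0]]
wrist_force: [0.2, -1.4, -1.4]
gripper_width: 0.294
gripper_force: 29.7
```

```bash
python3 - <<'E'
from h import *
np.set_printoptions(precision=4,suppress=True)
s=sense(); print(s['tcp_pos'],s['gripper_width'],s['wrist_force'])
for n in('side','scene'):
    c=capture(n); f=c['frame']; P=cloud(c,c['z_map']>0); 
    k=P[(np.hypot(P[:,0]-.483,P[:,1]+.336)<.03)&(P[:,2]>.168)&(P[:,2]<.255)]; print('pusher cloud',n,len(k),k.min(0),np.median(k,0))
    m=(P[:,2]>.018)&(P[:,2]<.03)&(abs(P[:,0]-.52)<.2)&(abs(P[:,1]-.24)<.16)
    q=P[m]; print('tray rim',cv2.minAreaRect((q[:,:2]*1000).astype(np.float32)))
    X=[.483,-.336,.2]; v=np.array(c['R'])@X+c['t']; u=int(c['fx']*v[0]/v[2]+c['cx']),int(c['fy']*v[1]/v[2]+c['cy']); 
    if n=='side':
        a=max(0,u[1]-80); b=max(0,u[0]-100); save('s2.png',cv2.resize(f[a:a+150,b:b+200],(800,600)))
    for l in('tray','cup','brush'):
        for r in masks_of(l,c)[:1]:
            Q=cloud(c,r['region']); print(n,l,r['p'],r['xy'],cv2.minAreaRect((Q[:,:2]*1000).astype(np.float32)))
E
```

```text
[ 0.4837 -0.3362  0.3108] 0.2943400939040333 [ 0.2327 -1.3699 -1.4068]
pusher cloud side 221 [ 0.4644 -0.3569  0.168 ] [ 0.4844 -0.3466  0.2288]
tray rim ((557.3602905273438, 232.49188232421875), (189.20370483398438, 345.2480163574219), 72.60628509521484)
side tray 0.64 [322.2, 210.3] ((576.9780883789062, 225.5750732421875), (188.63021850585938, 128.83682250976562), 73.28543853759766)
side brush 0.86 [312.4, 189.3] ((568.49365234375, 288.64312744140625), (47.86262893676758, 76.22836303710938), 79.8758316040039)
pusher cloud scene 292 [ 0.4738 -0.341   0.1686] [ 0.4933 -0.3238  0.2302]
tray rim ((515.8369140625, 245.7111358642578), (180.55532836914062, 262.3966064453125), 73.23933410644531)
scene tray 0.6 [435.4, 298.4] ((515.5783081054688, 243.37747192382812), (184.7340545654297, 261.7464294433594), 73.193359375)
scene cup 0.87 [446.0, 253.9] ((417.52789306640625, 234.545654296875), (48.09648513793945, 54.82072448730469), 84.72180938720703)
scene brush 0.56 [467.9, 315.4] ((527.3037719726562, 301.9694519042969), (43.75015640258789, 166.74949645996094), 74.99300384521484)
```

View pics/s2.png

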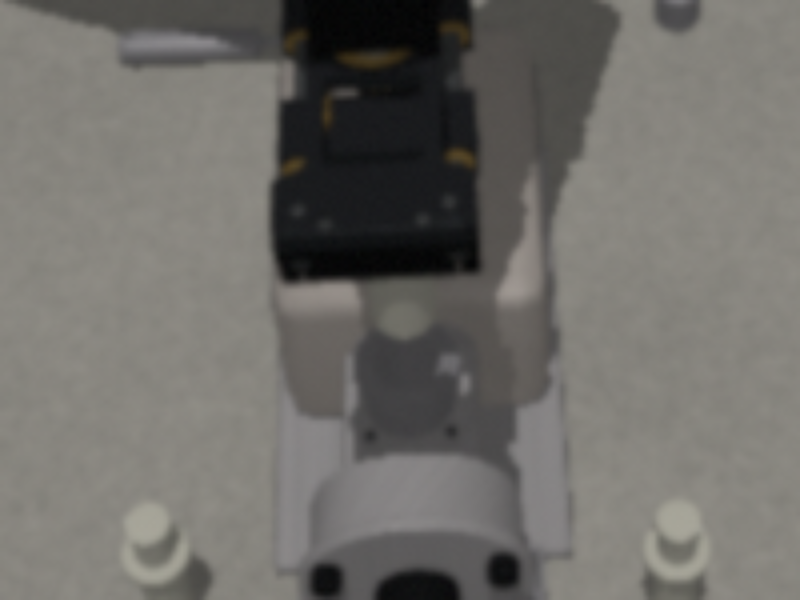

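The crop shows the pusher's foot at about (403,315), clear of the empty dark mouth at (410,370), hanging straight. The tray centre is (0.516,0.245) with yaw -16.8°. I place at (0.537,0.212), which is clear floor.

Call:
drive_tool --pt "0 0 10 0 0 0 0" --pt "0 0 22 0 0 0 0" --pt "0 0 34 0 0 0 0" --pt "0 0 36 0 0 0 0" --pt "0 5 36 0 0 0 0"

```text
time_s: 12.77
tcp_pos: [0.4866, -0.1958, 0.3074]
ee_rot: [[1.0, -0.016, -0.001], [-0.016, -1.0, 0.0], [-0.001, -0.0, -1.0]]
wrist_force: [1.3, 0.6, -1.2]
gripper_width: 0.289
gripper_force: 29.7
```

Call:
drive_tool --pt "0 5 36 0 0 0 0" --pt "0 5 36 0 0 0 0" --pt "0 5 36 0 0 0 0" --pt "0 5 36 0 0 0 0" --pt "0 5 36 0 0 0 0"

```text
time_s: 13.18
tcp_pos: [0.5121, -0.0152, 0.3077]
ee_rot: [[1.0, -0.014, 0.0], [-0.014, -1.0, 0.0], [0.0, -0.0, -1.0]]
wrist_force: [0.3, -0.7, -1.6]
gripper_width: 0.291
gripper_force: 29.7
```

Call:
drive_tool --pt "0 5 36 0 0 0 0" --pt "0 5 36 0 0 0 0" --pt "0 5 36 0 0 0 0" --pt "0 5 36 0 0 0 0" --pt "0 5 36 0 0 0 0"

```text
time_s: 13.6
tcp_pos: [0.537, 0.1648, 0.3077]
ee_rot: [[1.0, -0.014, 0.0], [-0.014, -1.0, 0.0], [0.0, -0.0, -1.0]]
wrist_force: [0.8, -0.3, -1.5]
gripper_width: 0.291
gripper_force: 29.7
```

Call:
drive_tool --pt "0 3 30 0 0 0 0" --pt "0 0 15 0 0 0 0" --pt "0 0 5 0 0 0 0" --pt "0 0 0 0 0 0 0" --pt "0 0 0 0 0 0 0"

```text
time_s: 14.02
tcp_pos: [0.5403, 0.2119, 0.3075]
ee_rot: [[1.0, -0.015, -0.001], [-0.015, -1.0, -0.001], [-0.001, 0.001, -1.0]]
wrist_force: [0.1, -1.5, -0.5]
gripper_width: 0.295
gripper_force: 29.7
```

Call:
drive_tool --pt "0 0 0 -20 0 0 0" --pt "0 0 0 -35 0 0 0" --pt "0 0 0 -35 0 0 0" --pt "0 0 0 -35 0 0 0" --pt "0 0 0 -25 0 0 0"

```text
time_s: 14.43
tcp_pos: [0.5393, 0.2099, 0.1551]
ee_rot: [[1.0, -0.018, -0.003], [-0.018, -1.0, -0.001], [-0.003, 0.002, -1.0]]
wrist_force: [-0.0, 0.4, -1.2]
gripper_width: 0.298
gripper_force: 29.7
```

Call:
drive_tool --pt "0 0 0 -20 0 0 0" --pt "0 0 0 -10 0 0 0" --pt "0 0 0 -4 0 0 0" --pt "0 0 0 0 0 0 0" --pt "0 0 0 0 0 0 0"

```text
time_s: 14.85
tcp_pos: [0.5417, 0.2125, 0.125]
ee_rot: [[1.0, -0.015, 0.002], [-0.015, -1.0, 0.001], [0.002, -0.001, -1.0]]
wrist_force: [0.0, 0.3, -1.9]
gripper_width: 0.293
gripper_force: 29.7
```

```bash
python3 - <<'E'
from h import *
np.set_printoptions(precision=4,suppress=True)
s=sense(); print(s['tcp_pos'],s['wrist_force'])
c=capture('scene'); f=c['frame']
v=np.array(c['R'])@[.54,.21,.06]+c['t']; u=int(c['fx']*v[0]/v[2]+c['cx']),int(c['fy']*v[1]/v[2]+c['cy']); print(u)
save('p1.png',cv2.resize(f[u[1]-75:u[1]+75,u[0]-100:u[0]+100],(800,600)))
E
```

```text
[0.5417 0.2125 0.125 ] [ 0.0128  0.2711 -1.8648]
(428, 289)
```

View pics/p1.png

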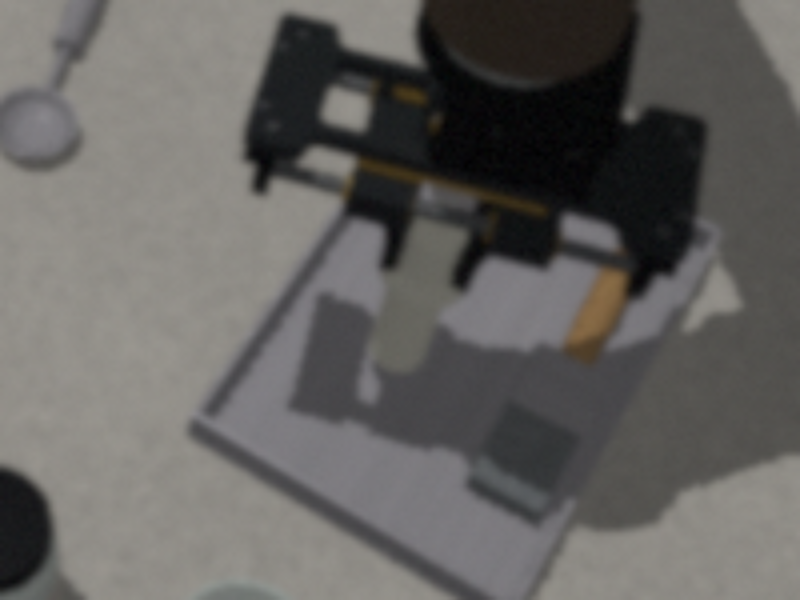

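The picture shows the pusher's foot at (400,360) over clear tray floor, the brush well aside at (530,450) and the pusher upright. I lower it in small steps.

Call:
drive_tool --pt "0 0 0 -5 0 0 0" --pt "0 0 0 -4 0 0 0" --pt "0 0 0 -3 0 0 0" --pt "0 0 0 -1 0 0 0" --pt "0 0 0 0 0 0 0"

```text
time_s: 15.32
tcp_pos: [0.5405, 0.2124, 0.1101]
ee_rot: [[1.0, -0.015, -0.001], [-0.015, -1.0, -0.001], [-0.001, 0.001, -1.0]]
wrist_force: [0.0, 0.1, -1.8]
gripper_width: 0.295
gripper_force: 29.7
```

Call:
drive_tool --pt "0 0 0 -1 0 0 0" --pt "0 0 0 -1 0 0 0" --pt "0 0 0 -1 0 0 0" --pt "0 0 0 0 0 0 0"

```text
time_s: 15.65
tcp_pos: [0.5415, 0.2129, 0.1086]
ee_rot: [[1.0, -0.014, 0.002], [-0.014, -1.0, 0.001], [0.002, -0.001, -1.0]]
wrist_force: [-1.0, 0.8, 4.8]
gripper_width: 0.293
gripper_force: 29.9
```

Call:
drive_tool --pt "0 0 0 0 0 0 0" --pt "0 0 0 0 0 0 0" --pt "0 0 0 0 0 0 0"

```text
time_s: 15.9
tcp_pos: [0.5414, 0.2129, 0.1085]
ee_rot: [[1.0, -0.014, 0.002], [-0.014, -1.0, 0.001], [0.002, -0.001, -1.0]]
wrist_force: [-0.0, 0.8, 5.6]
gripper_width: 0.299
gripper_force: 30.0
```

Call:
drive_tool --pt "34 0 0 0 0 0 0" --pt "38 0 0 0 0 0 0" --pt "50 0 0 0 0 0 0" --pt "65 0 0 0 0 0 0" --pt "80 0 0 0 0 0 0"

```text
time_s: 16.32
tcp_pos: [0.5403, 0.2122, 0.1069]
ee_rot: [[1.0, -0.015, -0.001], [-0.015, -1.0, -0.001], [-0.001, 0.001, -1.0]]
wrist_force: [-0.1, -0.2, 0.4]
gripper_width: 0.524
gripper_force: 0.0
```

Call:
drive_tool --pt "80 0 0 0 0 0 0" --pt "80 0 0 0 0 0 0" --pt "80 0 0 0 0 0 0"

```text
time_s: 16.57
tcp_pos: [0.5406, 0.2125, 0.1074]
ee_rot: [[1.0, -0.015, -0.0], [-0.015, -1.0, -0.0], [-0.0, 0.0, -1.0]]
wrist_force: [0.3, 0.9, 0.4]
gripper_width: 0.738
gripper_force: 0.0
```

Call:
drive_tool --pt "80 0 0 10 0 0 0" --pt "80 0 0 25 0 0 0" --pt "80 0 0 35 0 0 0" --pt "80 0 0 35 0 0 0" --pt "80 0 0 35 0 0 0"

```text
time_s: 16.98
tcp_pos: [0.5405, 0.2123, 0.2499]
ee_rot: [[1.0, -0.015, 0.0], [-0.015, -1.0, -0.0], [0.0, 0.0, -1.0]]
wrist_force: [0.8, 0.4, 0.9]
gripper_width: 0.797
gripper_force: 0.0
```

Call:
drive_tool --pt "80 -20 0 20 0 0 0" --pt "80 -30 0 0 0 0 0" --pt "80 -30 0 0 0 0 0" --pt "80 0 0 0 0 0 0" --pt "80 0 0 0 0 0 0"

```text
time_s: 17.4
tcp_pos: [0.4597, 0.2124, 0.2691]
ee_rot: [[1.0, -0.013, 0.002], [-0.013, -1.0, 0.002], [0.002, -0.002, -1.0]]
wrist_force: [0.3, 0.2, -0.1]
gripper_width: 0.803
gripper_force: 0.0
```

```bash
python3 - <<'E'
from h import *
np.set_printoptions(precision=4,suppress=True)
s=sense(); print(s['tcp_pos'],s['wrist_force'],s['time_s'])
c=capture('scene'); P=cloud(c,c['z_map']>0)
k=P[(np.hypot(P[:,0]-.541,P[:,1]-.213)<.06)&(P[:,2]>.03)&(P[:,2]<.14)]
for a in(.04,.06,.115): t=k[abs(k[:,2]-a)<.008]; print(a,len(t),t.mean(0))
print(k[:,2].max()); save('e1.png',c['frame'])
k=P[(np.hypot(P[:,0]-.485,P[:,1]+.186)<.03)&(P[:,2]>.165)&(P[:,2]<.18)]; print('bar',cv2.minAreaRect((k[:,:2]*1000).astype(np.float32)))
E
```

```text
[0.4597 0.2124 0.2691] [ 0.285   0.1925 -0.1123] 17.4
0.04 58 [0.5525 0.214  0.04  ]
0.06 53 [0.5527 0.2135 0.0593]
0.115 105 [0.5459 0.2148 0.1184]
0.12715836452226223
bar ((486.2496032714844, -182.60403442382812), (45.493160247802734, 14.399333953857422), 0.29103365540504456)
```

View pics/e1.png

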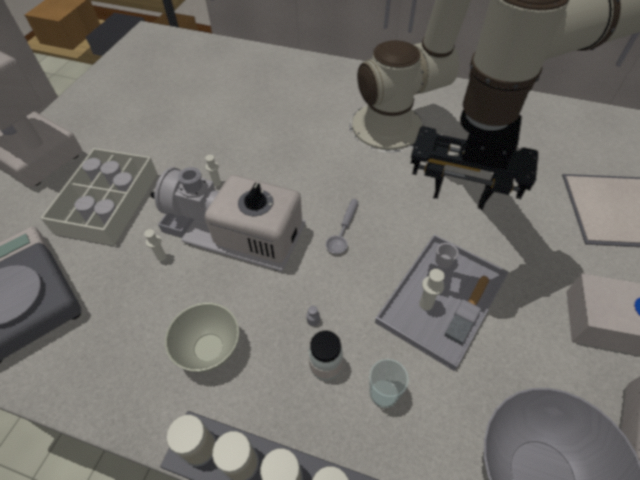

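The pusher stands upright in the tray at (430,290), the tube at (190,180) is empty, the knob bar still lies at off, and everything else is where it was.

```bash
python3 -c "
from station import *
print(finish_job())"
```

```text
the job is handed in; nothing more can be done
None
```

The job is handed in: the switch is at off and the pusher stands upright and released on the clear middle of the tray floor; nothing else looks moved in the last picture, but no verdict came back.

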